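Unnest two sample cups and sort them into their size rows

ROBOT

A 6-joint arm with a two-finger parallel gripper is mounted at the origin on a cart in front of the work surface, level with it; the furniture and walls round the work are solid. World frame = base frame: x ahead of the robot, y to its left, z up, the work surface at z = 0. Lengths are in mm, angles in rad, forces in N, time in s.
With the tool pointing down it reaches from about 300 to 750 mm from the base axis. Payload 8.5 kg.
Tool frame: the origin (TCP) lies on the centre line of the jaws, within the pads' length; the fingertips stand 25 mm ahead of it and the grasp point (between the pads) lies 6 mm ahead of it; z points along the fingers, y is the line along which they close (so a half turn about z gives the same grasp; the last joint's range is limited). The gripper opens to 85 mm and grips with 20 to 120 N. Pads are 22 mm wide; open, the fingers measure 114 mm over their backs; the gripper's body (76 mm by 85 mm) begins 54 mm behind the grasp point. The pads swing forward as they close: fully open they stand 13 mm farther back than shut.
Start: joints at [1.036, 0.381, 1.297, -0, 1.464, -0.215], TCP at [172.898, 522.098, 256.322] pointing down, gripper open.
Joint ranges: [-3.11, 3.11], [-0.89, 2.33], [0.22, 2.48], [-1.42, 4.56], [0.17, 2.85], [-2.88, 2.88]. Speed limits (rad/s): [2.39, 2.39, 3.14, 3.14, 3.14, 3.14].

INTERFACE

Orientations are given as a 3x3 rotation matrix whose columns are the frame's x, y, z axes.
In Python, from plant import read_state, vision, order, finder gives the robot as it stands.
- The arm moves only by the tool drive_tool, never from a script. Its argument "rows" is a list of rows, each a list of 7 numbers: the turn, a rotation vector about the tool's x, y, z in rad, then the shift along the tool's x, y, z in m, then the opening, from 0 (shut) to 1 (fully open). A call has 1 to 10 rows; each row shifts and turns the commanded pose from where the row before left it, along the tool's axes as they then stand; what a row does not reach is not made up. A row lasts 1/10 s, in which the tool goes at most 50 mm and 8.59 degrees, less where a joint would pass 70% of its speed; a pose out of reach is approached as far as the arm can. A call with a gripper value outside its range is refused whole. The fingers move at their own pace and stop on an object; "grip_force" is the grip in N (left out, the last holds). Time passes only in rows, so rows that do not move let the fingers close. It gives the time, the measured TCP pose, the force, the opening and the grip force at its end, in the units of the state.
- read_state(): the state, without advancing time (a new reading comes with each control period).
- vision.read_camera(name): name is "side" or "top" or "wrist"; returns (picture, depth): 420x560x3 uint8, red, green, blue; 420x560 float32, mm along the optical axis (not along the pixel's ray), 0 where there is no reading.
- vision.camera_params(name): a dict with "K" (3x3 intrinsics, pixels), "R" (3x3) and "t" (3): a world point X has camera coordinates R X + t. Camera axes: x right, y down, z forward; pixel columns grow to the right and rows downward; lengths in mm; the calibration is good to about 2 mm. A picture is of the moment at which its call begins: read the wrist's pose just before it. camera_params takes no time and is no camera call; for the wrist camera it gives the pose at the moment of the call.
- order.sign_off(): hands the job in; it is judged then, once.
Trained networks look in the newest picture that a camera, given by its name, has taken for a name from the list of things; names that differ only in an ending like _2 or _b are one class to them, and where a whole thing is asked for, a point or a joint stands for the part that bears it (a point fixed in the world has none). Each returns a list of dicts, best first, with "p" (0 to 1); they miss things now and then, are a little off and sometimes report something else, mostly with a low value. They report only what shows in the picture. A call takes as long as a camera call. They do not tell look-alikes from the thing itself.
- finder.recognise(camera, query): "at" ([column, row] as shares, 0 to 1, of the picture: columns of its width, rows of its height, amid what is visible of it).
- finder.pinpoint(camera, query): "at" ([column, row] as shares, 0 to 1, of the picture: columns of its width, rows of its height: a listed point, or the origin of a listed thing).
The state is a dict: "time_s": time; "joint_pos": joint angles; "joint_vel": joint speeds; "joint_torque": joint torques, N m; "tool_pos": TCP position; "eef_rot": TCP orientation; "contact_force": force on the tool from outside, world axes, zero at the start; "ft_torque": the same for the moment, N m; "opening": finger opening in mm; "finger_force": force on a finger pad.
Only numpy, scipy, OpenCV 4.12 (cv2) and the standard library are available. Lean on these libraries where they do the work, as an engineer would, in place of code of your own. Each camera call takes 0.05 s, during which the arm holds its last target. There are 200 camera calls.

TASK

A small tall sample cup has been left nested inside a large wide one. Pull them apart and stand each upright on the free marked place of the row tray that holds cups of its own size. Set the cups down rather than dropping them, and leave the cups already standing in the trays where they are.

Things in the scene. Friction and masses are not known exactly. Their poses are not given: they have to be found in the camera images.
- small_cup_mid (a point): centre (half-way up, on the axis) of the loose small cup: round, open, white plastic, 84 mm tall, 42 mm across the rim, 37 mm across the foot, wall 2.5 mm. At first it stands in the large cup, foot 14 mm above the worktop, its top 38 mm above that cup's rim; the fit is loose (7 mm of play all round) and it lifts straight out. z: cup axis, up.
- large_cup_mid (a point): centre (half-way up, on the axis) of the loose large cup: round, open, white plastic, 60 mm tall, 62 mm across the rim and 56 mm across the foot, wall 3 mm, inner floor 14 mm above its foot. It stands on the worktop with the small cup inside it. z is the cup's axis, up.
- small_tray_free (a point): free place, on the floor (4 mm up), of the row tray with the two small cups. Tray: grey plastic, 260 mm long (its x) x 90 wide, fixed; floor 4 mm thick, lip 10 mm high, three ring-marked places (44 mm) on its centre line at x = -80, 0, +80 mm. The free place is at x = -80, nearest the robot. Axes: x along the row towards the other cups, z up. Both trays look alike and may lie left or right; the cups tell which is which.
- large_tray_free (a point): free place, on the tray floor (4 mm above the worktop), of the tray with the two large cups; tray, place and axes as for small_tray_free.
- small_row_0_mid (a point): centre (half-way up) of a small cup that already stands in the small cups' tray, on its middle place, 80 mm from the free place; loose, the same make as the nested small cup. To be left alone.
- small_row_1_mid (a point): centre (half-way up) of a small cup that already stands in the small cups' tray, on its far place, 160 mm from the free place; loose, the same make as the nested small cup. To be left alone.
- large_row_0_mid (a point): centre (half-way up) of a large cup that already stands in the large cups' tray, on its middle place, 80 mm from the free place; loose, the same make as the nested large cup. To be left alone.
- large_row_1_mid (a point): centre (half-way up) of a large cup that already stands in the large cups' tray, on its far place, 160 mm from the free place; loose, the same make as the nested large cup. To be left alone.
Things that resemble listed ones, but are neither listed nor needed, are in the scene too. What is shaped like the part that bears large_cup_mid but purple is not meant. What is shaped like the part that bears large_row_1_mid but orange is not meant.

How it is judged (in metres and radians):
On the way:
1. the small cup is out of the large one (their axes at least 60 mm apart) (horizontal distance between small_cup_mid and large_cup_mid above 0.06 m), for 0.2 s.
At the end, for the whole second after the job is handed in: The small cup stands at rest on the floor of the small cups' tray and the large cup on the floor of the large cups' tray, each upright within 10 degrees and centred within 20 mm of the free place; the four cups of the rows still stand upright within 20 mm of where they were (horizontal distance between small_cup_mid and small_tray_free below 0.02 m and angle between each of small_cup_mid, large_cup_mid, small_row_0_mid, small_row_1_mid, large_row_0_mid, large_row_1_mid's own z axis and vertical below 0.17 rad and z of small_cup_mid in the frame of small_tray_free between 0.034 and 0.05 m and linear speed of each of small_cup, large_cup below 0.02 m/s and horizontal distance between large_cup_mid and large_tray_free below 0.02 m and z of large_cup_mid in the frame of large_tray_free between 0.022 and 0.038 m and distance of each of small_row_0_mid, small_row_1_mid, large_row_0_mid, large_row_1_mid from where it was at the start of the episode below 0.02 m); the robot touches nothing.
It fails at once if the small cup is dropped (falls out of the fingers faster than 0.7 m/s, about 25 mm of fall) (linear speed of small_cup above 0.7 m/s and contact force between the fingers and small_cup below 0.1 N and contact force between small_cup and anything else below 0.1 N).
It fails at once if the large cup is dropped (falls out of the fingers faster than 0.7 m/s, about 25 mm of fall) (linear speed of large_cup above 0.7 m/s and contact force between the fingers and large_cup below 0.1 N and contact force between large_cup and anything else below 0.1 N).
It fails at once if a cup already standing in a tray is knocked over (angle between any of small_row_0_mid, small_row_1_mid, large_row_0_mid, large_row_1_mid's own z axis and vertical above 0.6 rad).
It also fails if it takes over 61 s, if anything falls off the work surface, if the arm or the gripper's body presses on something with over 40 N, if the wrist force passes 120 N, or if a joint passes its speed limit or range.

## Working session

There is one attempt and no reset: what is moved stays moved. The work goes in short steps, Python scripts to look and compute and a tool call to move; the robot and the scene stay as the last step left them, time stands still between calls to the robot, and variables do not carry over. Pictures are saved under pics/ and viewed, at most 10 in all, crops included, and the job is handed in when it is done.

Besides the shell and the picture viewer there is one more tool, called after "Request:" by a JSON object that holds its "fn" and its "kwargs". drive_tool: Moves the arm, as the interface text tells. Its arguments: {"type":"object","properties":{"rows":{"type":"array","items":{"type":"array","items":{"type":"number"}}},"grip_force":{"type":"number"}},"required":["rows"]}

```bash
mkdir -p pics; ls; python3 - <<'E'
from plant import read_state, vision
import cv2, numpy as np
s=read_state(); print(s['time_s'],s['tool_pos'],np.round(s['eef_rot'],3),s['opening'])
ims=[]
for n in('top','side'):
    p,d=vision.read_camera(n); np.savez(''+n,p=p,d=d); cv2.imwrite(f'pics/{n}0.png',p[...,::-1])
    c=vision.camera_params(n); print(n,np.round(c['K'],1),np.round(-np.array(c['R']).T@c['t']))
E
```

```text
pics
0.0 [172.75964754 521.88683843 255.69507139] [[-0.949  0.314 -0.001]
 [ 0.314  0.949 -0.001]
 [ 0.    -0.001 -1.   ]] 85.49487554552013
top [[532.3   0.  271.6]
 [  0.  532.3 213.7]
 [  0.    0.    1. ]] [ 423.  -19. 1182.]
side [[478.2   0.  277.6]
 [  0.  478.2 207.9]
 [  0.    0.    1. ]] [ 602. 1123.  640.]
```

View pics/top0.png

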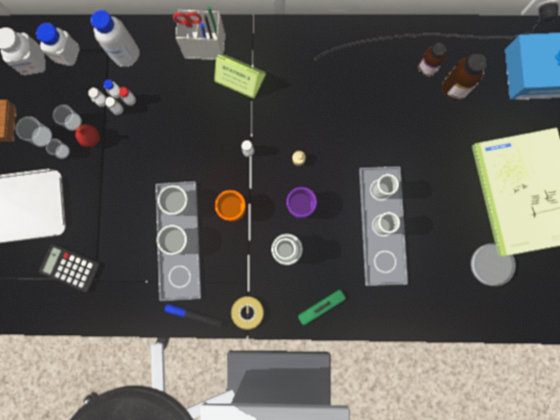

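View pics/side0.png

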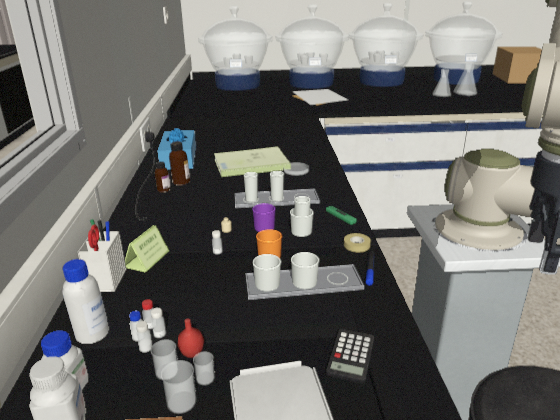

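Nested pair: top (287,249), white, with a small white rim inside a large one. Look-alikes are the purple cup at (301,202) and the orange one at (230,205), neither of them white or holding a small cup. The large tray is on the left, with its free ring at (180,277). The small tray is on the right, with its free ring at (385,262). I'll measure these and confirm in a crop.

```bash
cat > h.py <<'E'
import numpy as np, cv2
from plant import read_state, vision, finder
def cloud(n,p_d=None):
    p,d=p_d or vision.read_camera(n); c=vision.camera_params(n)
    v,u=np.mgrid[:420,:560]; K,R,t=map(np.array,(c['K'],c['R'],c['t']))
    X=np.stack([(u-K[0,2])/K[0,0]*d,(v-K[1,2])/K[1,1]*d,d],-1)
    W=(X-t)@R; W[d==0]=np.nan
    return p,W
def pix2plane(n,uv,z):
    c=vision.camera_params(n); K,R,t=map(np.array,(c['K'],c['R'],c['t']))
    o=-R.T@t; r=R.T@np.linalg.solve(K,[*uv,1]); return o+r*(z-o[2])/r[2]
def circ(P):
    A=np.c_[2*P,np.ones(len(P))]; s=np.linalg.lstsq(A,(P**2).sum(1),rcond=None)[0]
    return s[:2],np.sqrt(s[2]+s[:2]@s[:2])
E
python3 - <<'E'
from h import *
f=np.load('top.npz'); p,W=cloud('top',(f['p'],f['d']))
def near(c,r,lo,hi):
    q=W[c[1]-r:c[1]+r,c[0]-r:c[0]+r].reshape(-1,3); q=q[(q[:,2]>lo)&(q[:,2]<hi)]; return q
for n,c,lo,hi in[('nest small',(287,249),85,110),('nest large',(287,249),52,66),('s0',(386,224),78,100),('s1',(385,187),78,100),('l0',(172,240),56,75),('l1',(173,200),56,75),('purple',(301,202),50,75),('orange',(230,205),50,75)]:
    q=near(c,22,lo,hi); print(n,len(q),np.round(circ(q[:,:2])[0]),round(circ(q[:,:2])[1],1),np.round([q[:,0].min(),q[:,0].max(),q[:,1].min(),q[:,1].max(),q[:,2].max()]))
# rays
print(np.round(pix2plane('top',(287,249),98)))
for uv in((180,277),(385,262)): print('free',np.round(pix2plane('top',uv,4)))
for n,c in(('L',(178,240)),('S',(384,226))):
    q=W[c[1]-75:c[1]+75,c[0]-35:c[0]+35].reshape(-1,3); m=(q[:,2]>2.5)&(q[:,2]<14)
    r=cv2.minAreaRect(q[m][:,:2].astype(np.float32)); print(n,r)
finder_q=['small_cup_mid','large_cup_mid','small_tray_free','large_tray_free']
vision.read_camera('top')
for k in finder_q:
    for e in finder.pinpoint('top',k)[:2]:
        uv=np.array(e['at'])*[560,420]; print(k,round(e['p'],2),np.round(uv),np.round(pix2plane('top',uv,{'small_cup_mid':56,'large_cup_mid':30}.get(k,4))))
cv2.imwrite('pics/crop.png',cv2.resize(f['p'][150:310,150:420,::-1],None,fx=2.9,fy=2.9,interpolation=2))
E
```

```text
nest small 120 [483. -19.] 19.6 [463. 504. -39.   1. 104.]
nest large 198 [484. -22.] 28.5 [454. 516. -53.   8.  66.]
s0 127 [ 541. -231.] 19.7 [ 520.  562. -253. -211.   93.]
s1 130 [ 620. -230.] 19.7 [ 600.  641. -252. -210.   94.]
l0 183 [501. 221.] 29.4 [470. 532. 190. 253.  69.]
l1 187 [586. 223.] 29.4 [557. 618. 192. 254.  69.]
purple 183 [585. -52.] 29.4 [554. 617. -82. -22.  66.]
orange 187 [577. 100.] 29.4 [546. 609.  69. 132.  65.]
[482. -23.  98.]
free [422. 212.   4.]
free [ 461. -239.    4.]
L ((507.73406982421875, 221.86044311523438), (334.35443115234375, 156.8804473876953), 1.611313819885254)
S ((544.150634765625, -237.325439453125), (154.58108520507812, 333.4724426269531), 89.86176300048828)
small_cup_mid 0.67 [283. 249.] [484. -15.  56.]
large_cup_mid 0.64 [288. 252.] [478. -25.  30.]
large_cup_mid 0.55 [298. 200.] [593. -46.  30.]
small_tray_free 0.74 [384. 261.] [ 463. -236.    4.]
large_tray_free 0.74 [179. 278.] [420. 213.   4.]
```

View pics/crop.png

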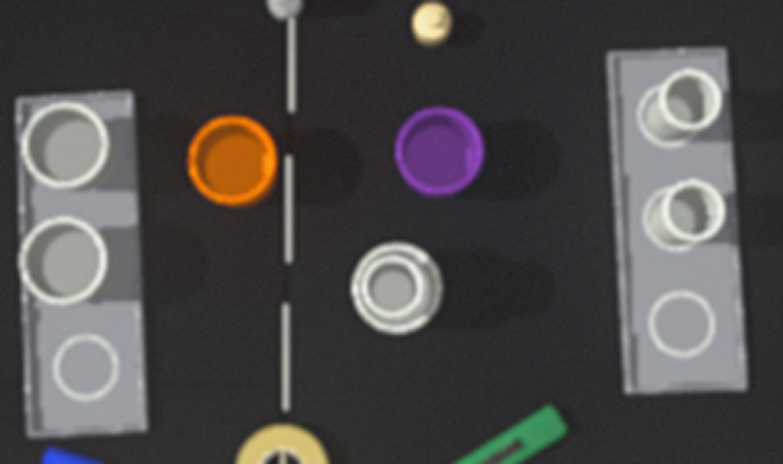

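The crop shows the white nested pair at (396,287) in the crop, which is (287,249) in the full picture. It is distinct from the purple and orange cups. The left tray holds the large cups and the right tray the small ones.

Request:
{"fn": "drive_tool", "kwargs": {"rows": [[0, 0, -0.1065, 0, 0, 0, 1], [0, 0, -0.1065, 0, 0, 0, 1], [0, 0, -0.1065, 0, 0, 0, 1], [0, 0, 0, -0.022, -0.039, 0.002, 1], [0, 0, 0, -0.022, -0.039, 0.002, 1], [0, 0, 0, -0.022, -0.039, 0.002, 1], [0, 0, 0, -0.022, -0.039, 0.002, 1], [0, 0, 0, -0.022, -0.039, 0.002, 1], [0, 0, 0, -0.022, -0.039, 0.002, 1], [0, 0, 0, -0.022, -0.039, 0.002, 1]], "grip_force": 25}}

```text
time_s: 1.35
tool_pos: [327.3, 247.4, 242.4]
eef_rot: [[-1.0, 0.0, 0.001], [0.0, 1.0, 0.0], [-0.001, 0.0, -1.0]]
contact_force: [0.8, 0.9, 0.7]
opening: 85.7
finger_force: 0.0
```

Request:
{"fn": "drive_tool", "kwargs": {"rows": [[0, 0, 0, -0.022, -0.039, 0.002, 1], [0, 0, 0, -0.022, -0.039, 0.002, 1], [0, 0, 0, -0.022, -0.039, 0.002, 1], [0, 0, 0, -0.022, -0.039, 0.002, 1], [0, 0, 0, -0.022, -0.039, 0.002, 1], [0, 0, 0, -0.022, -0.039, 0.002, 1], [0, 0, 0, -0.022, -0.039, 0.002, 1], [0, 0, 0, 0, 0, 0, 1], [0, 0, 0, 0, 0, 0, 1]]}}

```text
time_s: 2.25
tool_pos: [480.7, -24.5, 228.0]
eef_rot: [[-1.0, 0.002, -0.001], [0.002, 1.0, 0.0], [0.001, 0.0, -1.0]]
contact_force: [-0.6, 0.2, 0.5]
opening: 85.3
finger_force: 0.0
```

```bash
python3 - <<'E'
from h import *
s=read_state(); print(s['time_s'],s['tool_pos'],np.round(s['eef_rot'],3),s['contact_force'])
p,W=cloud('wrist'); cv2.imwrite('pics/w0.png',p[...,::-1])
q=W.reshape(-1,3); q=q[(np.hypot(q[:,0]-484,q[:,1]+21)<45)]
for lo,hi in((85,110),(52,66)):
    m=q[(q[:,2]>lo)&(q[:,2]<hi)]; print(len(m),circ(m[:,:2]) if len(m)>5 else '',np.round(m.min(0)),np.round(m.max(0)))
E
```

```text
2.25 [480.70841287 -24.53087031 227.99276848] [[-1.     0.002 -0.001]
 [ 0.002  1.     0.   ]
 [ 0.001  0.    -1.   ]] [-0.57013889  0.20053161  0.49427691]
901 (array([481.92226684, -18.82458113]), np.float64(19.453124648961705)) [461. -40.  85.] [504.   2. 101.]
870 (array([480.33584175, -23.17391511]), np.float64(26.052100251102793)) [452. -53.  52.] [512.   9.  66.]
```

View pics/w0.png

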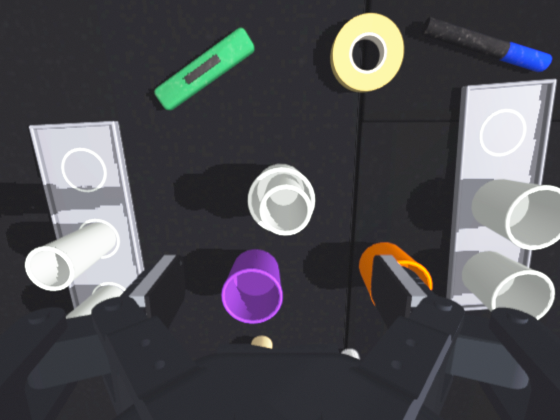

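The wrist view shows the nested pair centred at about (284,205). The small tray's free ring is at (84,170) and the large tray's at (503,133), and the path down to the pair is clear.

```bash
python3 - <<'E'
from h import *
for uv in((84,170),(503,133)): print(np.round(pix2plane('wrist',uv,4)))
E
```

```text
[ 462. -238.    4.]
[423. 216.   4.]
```

Request:
{"fn": "drive_tool", "kwargs": {"rows": [[0, 0, 0, -0.002, 0.005, 0.03, 1], [0, 0, 0, 0, 0, 0.04, 1], [0, 0, 0, 0, 0, 0.035, 1], [0, 0, 0, 0, 0, 0.025, 1], [0, 0, 0, 0, 0, 0.009, 1], [0, 0, 0, 0, 0, 0, 1], [0, 0, 0, 0, 0, 0, 0.3], [0, 0, 0, 0, 0, 0, 0.3], [0, 0, 0, 0, 0, 0, 0.3], [0, 0, 0, 0, 0, 0, 0.3]]}}

```text
time_s: 3.3
tool_pos: [483.3, -19.0, 90.4]
eef_rot: [[-1.0, 0.0, 0.002], [0.0, 1.0, -0.0], [-0.002, -0.0, -1.0]]
contact_force: [-0.6, 0.8, 6.9]
opening: 40.9
finger_force: 24.6
```

Request:
{"fn": "drive_tool", "kwargs": {"rows": [[0, 0, 0, 0, 0, 0, 0.3], [0, 0, 0, 0, 0, 0, 0.3], [0, 0, 0, 0, 0, 0, 0.3]]}}

```text
time_s: 3.6
tool_pos: [483.3, -19.0, 90.4]
eef_rot: [[-1.0, 0.0, 0.002], [0.0, 1.0, -0.0], [-0.002, -0.0, -1.0]]
contact_force: [-0.7, 0.8, 6.5]
opening: 41.6
finger_force: 24.6
```

Request:
{"fn": "drive_tool", "kwargs": {"rows": [[0, 0, 0, 0, 0, -0.01, 0.3], [0, 0, 0, 0, 0, -0.02, 0.3], [0, 0, 0, 0, 0, -0.03, 0.3], [0, 0, 0, 0, 0, -0.03, 0.3], [0, 0, 0, 0, 0, -0.015, 0.3], [0, 0, 0, 0.003, -0.03, 0, 0.3], [0, 0, 0, 0.003, -0.04, 0, 0.3], [0, 0, 0, 0.004, -0.04, 0, 0.3], [0, 0, 0, 0.004, -0.04, 0, 0.3], [0, 0, 0, 0.004, -0.04, 0, 0.3]]}}

```text
time_s: 4.6
tool_pos: [464.2, -210.5, 195.3]
eef_rot: [[-1.0, 0.0, 0.001], [0.0, 1.0, -0.001], [-0.001, -0.001, -1.0]]
contact_force: [0.5, -0.1, 0.4]
opening: 41.3
finger_force: 25.4
```

Request:
{"fn": "drive_tool", "kwargs": {"rows": [[0, 0, 0, 0.003, -0.028, 0, 0.3], [0, 0, 0, 0, 0, 0, 0.3], [0, 0, 0, 0, 0, 0, 0.3]]}}

```text
time_s: 4.9
tool_pos: [461.4, -237.0, 194.8]
eef_rot: [[-1.0, 0.001, 0.0], [0.001, 1.0, 0.0], [-0.0, 0.0, -1.0]]
contact_force: [-0.3, -0.7, 0.2]
opening: 41.3
finger_force: 25.5
```

```bash
python3 - <<'E'
from h import *
s=read_state(); print(s['time_s'],s['tool_pos'],s['opening'],s['finger_force'],s['contact_force'])
p,d=vision.read_camera('side'); P,W=cloud('side',(p,d)); q=W.reshape(-1,3)
q=q[(np.abs(q[:,0]-462)<40)&(np.abs(q[:,1]+237)<40)&(q[:,2]>60)&(q[:,2]<160)]
for z in range(65,160,10):
    m=q[np.abs(q[:,2]-z)<5]; print(z,len(m),np.round([m[:,0].min(),m[:,0].max(),m[:,1].max()]) if len(m) else '')
a=p[130:290,230:380,::-1]; 
t,_=vision.read_camera('top'); b=t[170:330,240:440,::-1]
w,_=vision.read_camera('wrist')
cv2.imwrite('pics/lift.png',cv2.hconcat([cv2.resize(np.ascontiguousarray(a),(390,416)),cv2.resize(w[...,::-1].copy(),(400,416))]))
E
```

```text
4.9 [ 461.42363823 -236.97793769  194.76613161] 41.30731227692239 25.455985451408196 [-0.3026744  -0.69441695  0.19572648]
65 0 
75 0 
85 0 
95 0 
105 0 
115 3 [ 460.  477. -221.]
125 38 [ 443.  480. -213.]
135 37 [ 443.  480. -213.]
145 44 [ 443.  480. -216.]
155 38 [ 444.  480. -216.]
```

View pics/lift.png

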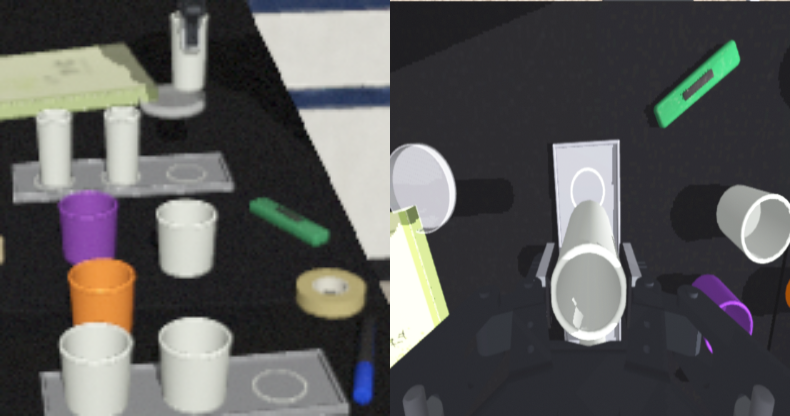

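The small cup hangs upright in the gripper above its tray, and the large cup stayed on the worktop. I'll lower the small cup now.

Request:
{"fn": "drive_tool", "kwargs": {"rows": [[0, 0, 0, 0, 0, 0.03, 0.3], [0, 0, 0, 0, 0, 0.035, 0.3], [0, 0, 0, 0, 0, 0.025, 0.3], [0, 0, 0, 0, 0, 0.013, 0.3], [0, 0, 0, 0, 0, 0.006, 0.3], [0, 0, 0, 0, 0, 0.002, 0.3], [0, 0, 0, 0, 0, 0, 0.3]]}}

```text
time_s: 5.75
tool_pos: [462.0, -236.8, 83.9]
eef_rot: [[-1.0, -0.0, 0.001], [-0.0, 1.0, -0.001], [-0.001, -0.001, -1.0]]
contact_force: [0.5, 1.0, -0.4]
opening: 41.0
finger_force: 25.5
```

Request:
{"fn": "drive_tool", "kwargs": {"rows": [[0, 0, 0, 0, 0, 0.0015, 0.3], [0, 0, 0, 0, 0, 0.001, 0.3], [0, 0, 0, 0, 0, 0, 0.3]]}}

```text
time_s: 6.05
tool_pos: [461.7, -237.0, 81.1]
eef_rot: [[-1.0, 0.0, 0.0], [0.0, 1.0, -0.0], [-0.0, -0.0, -1.0]]
contact_force: [0.6, -0.6, 0.2]
opening: 41.6
finger_force: 25.5
```

Request:
{"fn": "drive_tool", "kwargs": {"rows": [[0, 0, 0, 0, 0, 0.001, 0.3], [0, 0, 0, 0, 0, 0, 0.3]]}}

```text
time_s: 6.25
tool_pos: [461.9, -237.1, 80.5]
eef_rot: [[-1.0, 0.0, 0.001], [0.0, 1.0, -0.001], [-0.001, -0.001, -1.0]]
contact_force: [-0.9, 1.1, 5.6]
opening: 41.2
finger_force: 25.8
```

Request:
{"fn": "drive_tool", "kwargs": {"rows": [[0, 0, 0, 0, 0, 0.001, 0.3], [0, 0, 0, 0, 0, 0, 0.3]]}}

```text
time_s: 6.45
tool_pos: [462.1, -237.1, 80.4]
eef_rot: [[-1.0, 0.0, 0.002], [0.0, 1.0, -0.001], [-0.002, -0.001, -1.0]]
contact_force: [-3.1, 3.3, 14.8]
opening: 41.6
finger_force: 26.5
```

Request:
{"fn": "drive_tool", "kwargs": {"rows": [[0, 0, 0, 0, 0, -0.001, 0.5], [0, 0, 0, 0, 0, 0, 0.6], [0, 0, 0, 0, 0, 0, 0.9], [0, 0, 0, 0, 0, 0, 0.9], [0, 0, 0, 0, 0, -0.01, 0.9], [0, 0, 0, 0, 0, -0.03, 1], [0, 0, 0, 0, 0, -0.04, 1], [0, 0, 0, 0, 0, -0.04, 1], [0, 0, 0, 0, 0, -0.03, 1], [0, 0, 0, -0.002, 0.03, 0, 1]]}}

```text
time_s: 7.45
tool_pos: [464.8, -209.5, 234.4]
eef_rot: [[-1.0, 0.003, 0.007], [0.003, 1.0, -0.006], [-0.007, -0.006, -1.0]]
contact_force: [0.6, 0.9, -0.6]
opening: 85.5
finger_force: 0.0
```

Request:
{"fn": "drive_tool", "kwargs": {"rows": [[0, 0, 0, -0.004, 0.04, 0, 1], [0, 0, 0, -0.004, 0.04, 0, 1], [0, 0, 0, -0.004, 0.04, 0, 1], [0, 0, 0, -0.004, 0.04, 0, 1], [0, 0, 0, -0.003, 0.025, 0, 1], [0, 0, 0, 0, 0, 0, 1], [0, 0, 0, 0, 0, 0, 1]]}}

```text
time_s: 8.15
tool_pos: [482.7, -22.0, 230.3]
eef_rot: [[-1.0, -0.001, 0.0], [-0.001, 1.0, -0.0], [-0.0, -0.0, -1.0]]
contact_force: [0.2, -0.1, -0.1]
opening: 85.3
finger_force: 0.0
```

```bash
python3 - <<'E'
from h import *
s=read_state(); print(s['time_s'],s['tool_pos'])
for cam in('wrist','top'):
    p,W=cloud(cam)
    for n,c,lo,hi in(('large',(483,-22),52,66),('small',(462,-237),78,95)):
        q=W.reshape(-1,3); q=q[(np.hypot(q[:,0]-c[0],q[:,1]-c[1])<45)&(q[:,2]>lo)&(q[:,2]<hi)]
        if len(q)>9: print(cam,n,len(q),circ(q[:,:2]),np.round(q.min(0)),np.round(q.max(0)))
    cv2.imwrite(f'pics/b_{cam}.png',p[...,::-1])
E
```

```text
8.15 [482.70341766 -21.97160551 230.28636559]
wrist large 959 (array([483.57485099, -23.31887967]), np.float64(29.204758158203024)) [453. -54.  52.] [515.   8.  63.]
wrist small 1333 (array([ 460.91877027, -236.90247903]), np.float64(19.49482535989859)) [ 440. -258.   78.] [ 483. -216.   91.]
top small 126 (array([ 462.23064072, -236.60189889]), np.float64(19.653718922385952)) [ 442. -258.   78.] [ 483. -216.   93.]
```

View pics/b_wrist.png

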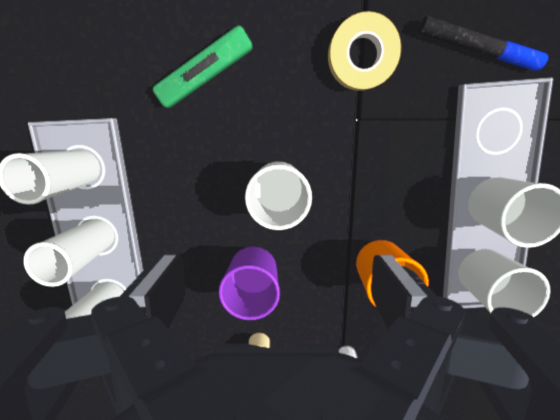

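The small cup stands on its place, centred at about (462,-237). The large cup is free at (279,197) in the wrist view. I'll grasp it next.

Request:
{"fn": "drive_tool", "kwargs": {"rows": [[0, 0, 0, -0.001, -0.001, 0.03, 1], [0, 0, 0, 0, 0, 0.04, 1], [0, 0, 0, 0, 0, 0.04, 1], [0, 0, 0, 0, 0, 0.04, 1], [0, 0, 0, 0, 0, 0.025, 1], [0, 0, 0, 0, 0, 0.011, 1], [0, 0, 0, 0, 0, 0, 1], [0, 0, 0, 0, 0, 0, 0.5], [0, 0, 0, 0, 0, 0, 0.5], [0, 0, 0, 0, 0, 0, 0.5]], "grip_force": 30}}

```text
time_s: 9.25
tool_pos: [484.5, -23.4, 45.5]
eef_rot: [[-1.0, 0.0, 0.003], [0.0, 1.0, -0.001], [-0.003, -0.001, -1.0]]
contact_force: [-0.8, -1.6, 5.4]
opening: 60.4
finger_force: 31.5
```

Request:
{"fn": "drive_tool", "kwargs": {"rows": [[0, 0, 0, 0, 0, 0, 0.5], [0, 0, 0, 0, 0, 0, 0.5], [0, 0, 0, 0, 0, 0, 0.5]]}}

```text
time_s: 9.55
tool_pos: [484.5, -23.4, 45.5]
eef_rot: [[-1.0, 0.0, 0.003], [0.0, 1.0, -0.001], [-0.003, -0.001, -1.0]]
contact_force: [-1.3, -0.2, 5.2]
opening: 60.7
finger_force: 31.6
```

Request:
{"fn": "drive_tool", "kwargs": {"rows": [[0, 0, 0, 0, 0, -0.01, 0.5], [0, 0, 0, 0, 0, -0.02, 0.5], [0, 0, 0, 0, 0, -0.03, 0.5], [0, 0, 0, 0, 0, -0.03, 0.5], [0, 0, 0, 0, 0, -0.02, 0.5], [0, 0, 0, 0.01, 0.037, 0, 0.5], [0, 0, 0, 0.011, 0.04, 0, 0.5], [0, 0, 0, 0.011, 0.04, 0, 0.5], [0, 0, 0, 0.011, 0.04, 0, 0.5], [0, 0, 0, 0.011, 0.04, 0, 0.5]]}}

```text
time_s: 10.55
tool_pos: [429.1, 175.6, 155.1]
eef_rot: [[-1.0, 0.001, 0.002], [0.001, 1.0, 0.0], [-0.002, 0.0, -1.0]]
contact_force: [0.4, -0.9, 0.3]
opening: 60.1
finger_force: 32.7
```

Request:
{"fn": "drive_tool", "kwargs": {"rows": [[0, 0, 0, 0.008, 0.04, 0, 0.5], [0, 0, 0, 0, 0, 0, 0.5], [0, 0, 0, 0, 0, 0, 0.5]]}}

```text
time_s: 10.85
tool_pos: [421.6, 214.5, 154.7]
eef_rot: [[-1.0, -0.002, 0.001], [-0.002, 1.0, 0.0], [-0.001, 0.0, -1.0]]
contact_force: [-0.3, -0.8, -0.2]
opening: 60.3
finger_force: 32.8
```

```bash
python3 - <<'E'
from h import *
s=read_state(); print(s['time_s'],s['tool_pos'],s['opening'],s['finger_force'])
p,d=vision.read_camera('side'); 
w,_=vision.read_camera('wrist')
cv2.imwrite('pics/lift2.png',cv2.hconcat([cv2.resize(p[170:330,230:380,::-1].copy(),(390,416)),cv2.resize(w[...,::-1].copy(),(400,416))]))
E
```

```text
10.85 [421.56987699 214.53031692 154.71099506] 60.32431673039148 32.816477559681516
```

View pics/lift2.png

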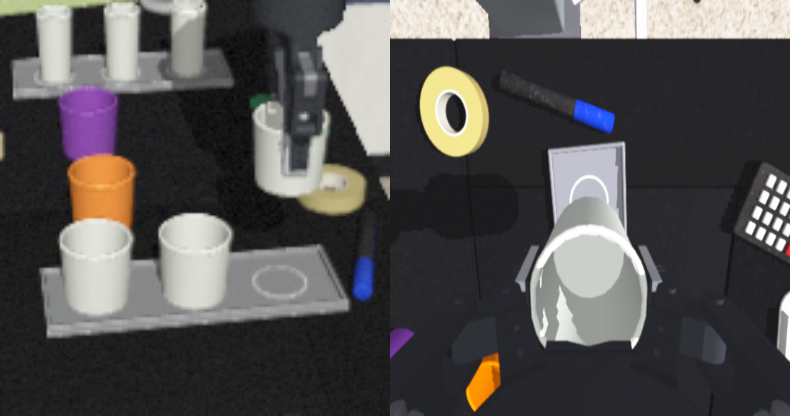

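The large cup hangs upright above its free ring, and the small cup stands on the far tray. I'll lower the large cup.

Request:
{"fn": "drive_tool", "kwargs": {"rows": [[0, 0, 0, 0, 0, 0.03, 0.5], [0, 0, 0, 0, 0, 0.03, 0.5], [0, 0, 0, 0, 0, 0.025, 0.5], [0, 0, 0, 0, 0, 0.011, 0.5], [0, 0, 0, 0, 0, 0.005, 0.5], [0, 0, 0, 0, 0, 0.002, 0.5], [0, 0, 0, 0, 0, 0, 0.5]]}}

```text
time_s: 11.65
tool_pos: [422.3, 213.9, 51.5]
eef_rot: [[-1.0, 0.001, 0.001], [0.001, 1.0, 0.0], [-0.001, 0.0, -1.0]]
contact_force: [-0.1, 0.8, -0.5]
opening: 60.2
finger_force: 32.8
```

Request:
{"fn": "drive_tool", "kwargs": {"rows": [[0, 0, 0, 0, 0, 0.001, 0.5], [0, 0, 0, 0, 0, 0.001, 0.5], [0, 0, 0, 0, 0, 0, 0.5]]}}

```text
time_s: 11.95
tool_pos: [422.1, 214.2, 49.5]
eef_rot: [[-1.0, 0.0, 0.001], [0.0, 1.0, 0.0], [-0.001, 0.0, -1.0]]
contact_force: [-0.6, -0.8, 4.4]
opening: 60.3
finger_force: 33.0
```

Contact. I'll release and retreat straight up.

Request:
{"fn": "drive_tool", "kwargs": {"rows": [[0, 0, 0, 0, 0, 0.0005, 0.5], [0, 0, 0, 0, 0, 0, 0.75], [0, 0, 0, 0, 0, 0, 0.85], [0, 0, 0, 0, 0, 0, 1], [0, 0, 0, 0, 0, 0, 1], [0, 0, 0, 0, 0, -0.01, 1], [0, 0, 0, 0, 0, -0.03, 1], [0, 0, 0, 0, 0, -0.04, 1], [0, 0, 0, 0, 0, -0.04, 1], [0, 0, 0, 0, 0, -0.04, 1]]}}

```text
time_s: 12.95
tool_pos: [421.4, 213.9, 210.7]
eef_rot: [[-1.0, 0.0, 0.0], [0.0, 1.0, 0.0], [-0.0, 0.0, -1.0]]
contact_force: [0.1, -0.1, -1.0]
opening: 85.2
finger_force: 0.0
```

Request:
{"fn": "drive_tool", "kwargs": {"rows": [[0, 0, 0, 0, -0.04, -0.02, 1], [0, 0, 0, 0, -0.04, 0, 1], [0, 0, 0, 0, -0.04, 0, 1], [0, 0, 0, 0, -0.04, 0, 1], [0, 0, 0, 0, -0.04, 0, 1], [0, 0, 0, 0, 0, 0, 1], [0, 0, 0, 0, 0, 0, 1]]}}

```text
time_s: 13.65
tool_pos: [421.6, 13.6, 228.8]
eef_rot: [[-1.0, 0.002, 0.0], [0.002, 1.0, 0.0], [-0.0, 0.0, -1.0]]
contact_force: [0.7, -0.4, 0.3]
opening: 85.8
finger_force: 0.0
```

```bash
python3 - <<'E'
from h import *
s=read_state(); print(s['time_s'],s['tool_pos'])
p,W=cloud('top'); Q=W.reshape(-1,3)
for n,c,z in(('L',(422,214),64),('l0',(501,221),64),('l1',(586,223),64),('S',(462,-237),88),('s0',(541,-231),88),('s1',(620,-230),88)):
    q=Q[(np.hypot(Q[:,0]-c[0],Q[:,1]-c[1])<38)&(abs(Q[:,2]-z)<8)]
    if len(q)>9: print(n,len(q),circ(q[:,:2]),q[:,2].max())
cv2.imwrite('pics/end.png',p[...,::-1])
E
```

```text
13.65 [421.58318605  13.6048369  228.79840321]
L 189 (array([422.62612582, 213.41666389]), np.float64(29.413728331000268)) 69.87540000603326
l0 183 (array([501.09438769, 220.68207876]), np.float64(29.422113941335606)) 69.67417877764134
l1 186 (array([586.19286387, 222.60495418]), np.float64(29.42054758477362)) 69.22692096128618
S 123 (array([ 462.17148379, -236.61692146]), np.float64(19.744345168817894)) 93.24856192882213
s0 120 (array([ 540.59024436, -231.3854823 ]), np.float64(19.651982668594115)) 93.52286409259081
s1 121 (array([ 620.09772384, -230.15570077]), np.float64(19.71441809882706)) 93.11690851930535
```

View pics/end.png

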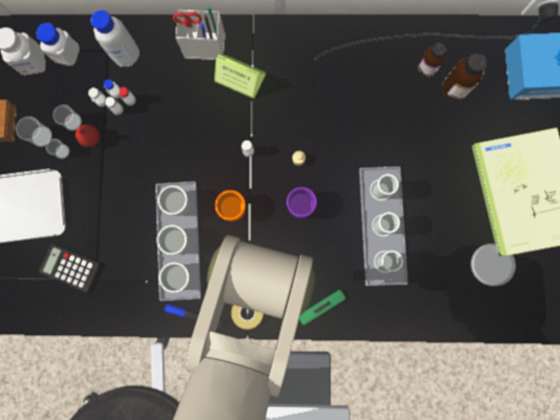

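The large cup stands at (174,277) and the small cup at (388,262), each on its free place. The row cups have not moved and the arm is clear, so I'll hand the job in.

```bash
python3 -c "
from plant import order; print(order.sign_off())"
```

```text
the job is handed in; nothing more can be done
None
```

The small and large cups now stand upright, within a few mm of the free places in their own trays; the row cups stayed where they were, and I handed the job in at about 13.7 s (no verdict was returned).

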